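# Re-set the rack stop on the orbital shaker

### The arm

A 7-joint arm with a two-finger parallel gripper is mounted at the origin on the work surface. World frame = base frame: x ahead of the robot, y to its left, z up, the work surface at z = 0. Lengths are in m, angles in rad, forces in N, time in s.
With the tool pointing down it reaches from about 0.35 to 0.9 m from the base axis. Payload 8.1 kg.
Tool frame: the origin (TCP) lies at the centre of the arm's flange, where the gripper is bolted on; the fingertips stand 178 mm ahead of it and the grasp point (between the pads) lies 159 mm ahead of it; x points along the fingers, z is the direction in which the jaws open and shut, and the axes are right-handed (so a half turn about x gives the same grasp; the last joint's range is limited). The gripper opens to 92 mm and grips with 3 to 60 N. Pads are 19 mm wide; open, the fingers measure 130 mm over their backs; the gripper's body (75 mm by 190 mm) begins 47 mm behind the grasp point.
Start: joints at [1.028, 0.434, 0.025, 1.573, -0.012, 1.134, -0.075], TCP at [0.266, -0.566, 0.405] pointing down, gripper open.
Joint ranges: [-2.62, 2.62], [-0.44, 2.09], [-1.27, 1.32], [0.08, 2.57], [-1.32, 4.46], [0.12, 2], [-2.74, 2.74]. Speed limits (rad/s): [2.22, 2.22, 3.01, 3.01, 3.14, 3.14, 3.14].

### API

Orientations are given as a rotation vector (axis times angle).
In Python, from cell import arm, get_image, search_frame, pinpoint gives the robot as it stands.
- The arm moves only by the tool arm_command, never from a script. Its argument "motion" is a list of rows, each a list of 7 numbers: the finger opening in mm, from 0 to 91.8, then the shift along the tool's x, y, z in mm, then the turn, a rotation vector about the tool's x, y, z in degrees. In form: [[fingers, x, y, z, ax, ay, az], ...]. A call has 1 to 5 rows; each row shifts and turns the commanded pose from where the row before left it, along the tool's axes as they then stand; what a row does not reach is not made up. A row lasts 1/8 s, in which the tool goes at most 62.5 mm and 10.7 degrees, less where a joint would pass 70% of its speed; a pose out of reach is approached as far as the arm can. A call with a gripper value outside its range is refused whole. The fingers move at their own pace and stop on an object; "newtons" is the grip in N (left out, the last holds). Time passes only in rows, so rows that do not move let the fingers close. It gives the time, the measured TCP pose, the force and the opening at its end, in the units of the state.
- arm.observe(): the state, without advancing time (a new reading comes with each control period).
- get_image(name): name is "scene" or "top" or "wrist"; returns a dict with "frame" (420x560x3 uint8, red, green, blue), "range_z" (420x560 float32, m along the optical axis (not along the pixel's ray), 0 where there is no reading), "K" (3x3 intrinsics, pixels), "origin" and "rotation" of the camera in the world; the wrist camera has in their place "tool_from_camera" (4x4, takes a point from camera to tool coordinates, whose origin is the TCP and whose axes are the tool frame's). Camera axes: x right, y down, z forward; pixel columns grow to the right and rows downward; lengths in m; the calibration is good to about 2 mm. The wrist camera is an equidistant fisheye: a pixel r from the principal point sees the ray r / f radians off the axis. A picture is of the moment at which its call begins: read the wrist's pose just before it.
- arm.sign_off(): hands the job in, once; it reports no verdict.
Trained networks look in the newest picture that a camera, given by its name, has taken for a name from the list of things; names that differ only in an ending like _2 or _b are one class to them, and where a whole thing is asked for, a point or a joint stands for the part that bears it (a point fixed in the world has none). Each returns a list of dicts, best first, with "p" (0 to 1); they miss things now and then, are a little off and sometimes report something else, mostly with a low value. They report only what shows in the picture. A call takes as long as a camera call. They do not tell look-alikes from the thing itself.
- search_frame(camera, target): "point" ([x, y, z] in m, in world coordinates, good to about 4 mm: the middle of the surface that is visible of it).
- pinpoint(camera, target): "point" ([x, y, z] in m, in world coordinates, good to about 4 mm: a listed point, or the origin of a listed thing).
The state is a dict: "clock": time; "joints": joint angles; "dq": joint speeds; "joint_efforts": joint torques, N m; "position": TCP position; "ee_rot": TCP orientation; "force": force on the tool from outside, world axes, zero at the start; "ft_torque": the same for the moment, N m; "width": opening from 0.0 (shut) to 1.0 (fully open).
Only numpy, scipy, OpenCV 4.12 (cv2) and the standard library are available. Lean on these libraries where they do the work, as an engineer would, in place of code of your own. Each camera call takes 0.05 s, during which the arm holds its last target. There are 200 camera calls.

### The job

The tube rack has play on the shaker platform. Unscrew the wing screw on top of the stop collar by at least half a turn, slide the collar along its rod until its paddle has pushed the tube rack fully home against the end plate and holds it there without play, then screw the wing screw in again all the way. Leave everything else where it is, and keep the rack upright.

Things in the scene. Friction and masses are not known exactly. Their poses are not given: they have to be found in the camera images.
- shaker: Low white laboratory shaker, fixed to the bench, switched off. Origin on the bench under its centre, z up. Aluminium platform 230 mm (x) by 320 mm (y), its top 75 mm above the bench. A steel guide rod, 12 mm diameter, flat on top, runs along y at x = 80 mm, axis 160 mm above the bench, between posts at y = -148 and 148 mm (24 x 12 mm, top 174 mm above the bench).
- end_plate (a point): Foot of the inner face of the end plate at the platform's +y end, in the middle of its width: x = -18, y = 130, z = 75 mm of the shaker, with the shaker's axes. The plate stands 60 mm high, 85 mm wide (x), 8 mm thick; this face looks to -y, towards the rack.
- collar (a point): Centre of the stop collar on the rod's axis, shaker's axes: a dark steel ring, 32 mm diameter, 26 mm long (y), which slides along the rod but cannot turn. A 12 mm high aluminium arm goes from it to -x and carries the paddle.
- stop (a joint): Position of the stop collar along the rod (m). 0: its centre at y = -110 mm of the shaker; grows towards the end plate (+y); ends at 0.135. Starts between 0 and 0.055. With the screw loose it slides with 1 to 3 N; with the screw tight it holds more than 25 N, though a steady hard push makes it creep slightly.
- paddle_face (a point): Centre of the pushing face of the paddle, an upright aluminium plate 60 mm wide (x), 58 mm high, 6 mm thick, face towards +y: at x = -98, y = 13, z = -23 mm from the collar's centre, in the shaker's axes.
- wing_screw (a joint): Turn of the set screw (rad). 0: screwed in as far as it goes, a solid stop; grows as it is unscrewed, counter-clockwise from above, up to 4.6. Starts between 0.05 and 0.45. Its point bears on the rod from about 2.0 down to 0, ever harder; above 2.0 the collar is free. It turns with 0.05 to 0.1 N m and stays where it is left.
- wing (a point): Centre of the screw's steel wing, an upright blade on the screw's vertical axis, 34 mm above the collar's centre: 30 mm wide along this point's x, 8 mm thick along its y, 26 mm high (13 mm above and below this point). The collar's top lies 15.5 mm below this point; nothing else on the shaker is higher. The frame turns with the screw; at joint 0 its axes are the shaker's.
- rack: White rack full of closed tubes, one rigid piece, about 0.4 kg, loose on the platform: 70 mm (x), 110 mm (y), 85 mm high; origin under its centre. Stands between paddle and end plate, at x = -18 mm of the shaker within 4 mm, turned at most 3 degrees, 6 to 25 mm short of the end plate. When it touches the end plate and the paddle touches it, joint stop reads about 0.117.
- ointment_jar: Amber jar, 34 mm diameter, 42 mm high, on the platform's edge; bystander. Origin under its centre.
- dropper_bottle: Small white bottle, 28 mm diameter, 60 mm high, on the platform's edge; bystander. Origin under its centre.
- beaker: Glass beaker, 68 mm diameter, 85 mm high, on the bench; bystander. Origin under its centre.
- reagent_bottle: Amber bottle, 68 mm diameter, 150 mm high, on the bench; bystander. Origin under its centre.
- dish_stack: Stack of clear dishes, 91 mm diameter, 56 mm high, on the bench; bystander. Origin under its centre.
- slide_box: Slide box, 87 x 34 mm, 32 mm high, on the bench; bystander. Origin under its centre.
- loose_tube: Single closed tube lying on the bench, 97 mm long, 14 mm thick; bystander. Origin under its middle.
Mind the look-alikes: they are no part of the job. What is shaped like the rack but yellow is not meant.

How it is judged:
By the outcome, as a careful person would: the job done as asked, in the order asked, and still so for the second after the job is handed in, with the robot touching nothing.
It also fails if it takes over 43 s, if anything falls off the work surface, if the arm or the gripper's body presses on something with over 40 N, if the wrist force passes 120 N, or if a joint passes its speed limit or range.

## Working session

There is one attempt and no reset: what is moved stays moved. The work goes in short steps, Python scripts to look and compute and a tool call to move; the robot and the scene stay as the last step left them, time stands still between calls to the robot, and variables do not carry over. Pictures are saved under pics/ and viewed, about 8 in all and at most 12, crops included, and the job is handed in when it is done.

Besides the shell and the picture viewer there is one more tool, called after "Emit:" by a JSON object that holds its "name" and its "arguments", one argument or row to a line. arm_command: Moves the arm, as the interface text tells. Its arguments: {"type":"object","properties":{"motion":{"type":"array"},"newtons":{"type":"number"}},"required":["motion"]}

```bash
mkdir -p pics; ls
cat > h.py <<'E'
import numpy as np,cv2
from cell import arm,get_image,search_frame,pinpoint
from scipy.spatial.transform import Rotation as R
np.set_printoptions(precision=4,suppress=True)
def save(n,f): cv2.imwrite('pics/'+n,f[:,:,::-1])
E
python3 - <<'E'
from h import *
s=arm.observe();print(s)
a=get_image('scene');b=get_image('top')
save('s.png',a['frame']);save('t.png',b['frame'])
print(b['origin'],b['rotation'],a['origin'],a['K'],b['K'])
for t in ['shaker','end_plate','collar','paddle_face','wing','rack']:
  for c in ['scene','top']:
    print(t,c,[(np.array(d['point']),round(d['p'],2)) for d in pinpoint(c,t)][:3])
print(arm.observe()['clock'])
E
```

```text
pics
{'clock': 0.0, 'joints': array([ 1.0284,  0.4352,  0.025 ,  1.5741, -0.0116,  1.134 , -0.0751]), 'dq': array([ 0.0003,  0.    ,  0.0022, -0.0013, -0.0004,  0.0017,  0.001 ]), 'joint_efforts': array([ -0.0006, -66.7852,   0.9849, -31.4461,  -0.0606,   0.0429,
         0.0002]), 'position': array([ 0.266 , -0.5653,  0.4039]), 'ee_rot': array([ 0.8802,  1.3871, -0.8791]), 'force': array([-0.6132, -0.105 ,  0.1463]), 'ft_torque': array([-0.0206, -0.0066,  0.0143]), 'width': 0.9994571590939678}
[ 0.2608 -0.0192  1.7017] [-2.1114  2.1493 -0.1737] [ 0.9115 -0.3284  0.9618] [[384.1429   0.     283.6159]
 [  0.     384.1429 206.6515]
 [  0.       0.       1.    ]] [[508.3776   0.     284.8695]
 [  0.     508.3776 203.2736]
 [  0.       0.       1.    ]]
shaker scene [(array([ 0.4885, -0.0194, -0.0002]), 0.9)]
shaker top [(array([ 0.491 , -0.0174,  0.0031]), 0.9)]
end_plate scene [(array([ 0.7651,  0.1697, -0.0002]), 0.74), (array([0.4711, 0.1184, 0.0754]), 0.58), (array([ 0.5152, -0.4143,  0.0001]), 0.57)]
end_plate top [(array([0.4696, 0.1115, 0.0779]), 0.74), (array([ 0.5721, -0.0877,  0.1586]), 0.5)]
collar scene []
collar top [(array([ 0.5675, -0.0858,  0.1593]), 0.68)]
paddle_face scene []
paddle_face top [(array([ 0.467 , -0.0751,  0.1334]), 0.45)]
wing scene [(array([ 0.5652, -0.0928,  0.1985]), 0.5)]
wing top [(array([ 0.5672, -0.0884,  0.1906]), 0.45)]
rack scene [(array([ 0.3748,  0.2539, -0.0034]), 0.97), (array([0.4683, 0.0397, 0.0762]), 0.94), (array([ 0.5783,  0.2536, -0.0008]), 0.88)]
rack top [(array([ 0.3781,  0.2533, -0.0004]), 0.85), (array([0.4701, 0.0499, 0.0679]), 0.84), (array([ 0.5842,  0.2514, -0.0006]), 0.72)]
0.7
```

View pics/s.png

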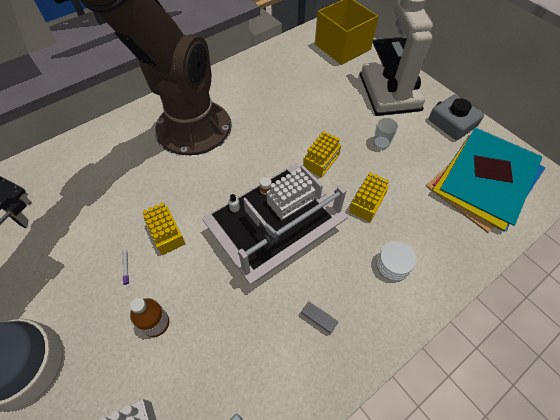

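View pics/t.png

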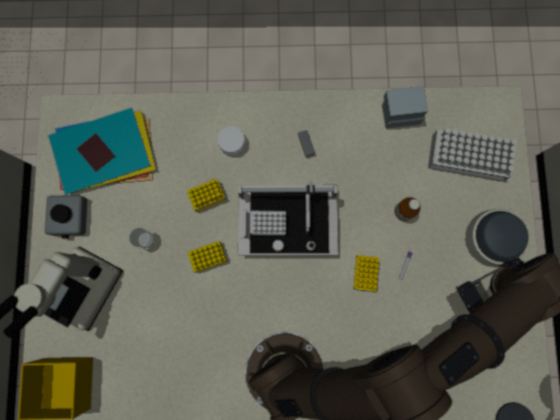

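The scene camera shows the shaker around (275,225) with the white rack at (292,190). The top camera puts the collar and wing at about (311,190) and the yellow look-alikes off the shaker. Next I'll measure the rod's yaw, the blade and the tool axes.

```bash
cat >> h.py <<'E'
def cloud(im,T=None):
    K=im['K'];z=im['range_z'];v,u=np.indices(z.shape)
    x=(u-K[0,2])/K[0,0];y=(v-K[1,2])/K[1,1]
    if T is None:
        P=np.stack([x*z,y*z,z],-1); r=np.array(im['rotation']); Rm=r if r.shape==(3,3) else R.from_rotvec(r).as_matrix()
        return P@Rm.T+im['origin']
    th=np.hypot(x,y);s=np.tan(th)/np.maximum(th,1e-9)
    P=np.stack([x*s*z,y*s*z,z],-1)
    return (P@T[:3,:3].T+T[:3,3])
E
python3 - <<'E'
from h import *
s=arm.observe();print(R.from_rotvec(s['ee_rot']).as_matrix())
for c in ['top','scene']:
    P=cloud(get_image(c)).reshape(-1,3)
    m=(abs(P[:,0]-.57)<.03)&(abs(P[:,1]+.015)<.17)&(P[:,2]>.135)
    Q=P[m]; print(c,len(Q),np.percentile(Q[:,2],[5,50,95,100]))
    h=Q[Q[:,2]>.185]; print('wing',h.mean(0) if len(h) else None,len(h))
    r=Q[(Q[:,2]<.172)&(abs(Q[:,1])<.1)]
    for _ in range(3):
        p=np.polyfit(r[:,1],r[:,0],1);r=r[abs(np.polyval(p,r[:,1])-r[:,0])<.008]
    print('rod x=',p,len(r))
    h=P[(abs(P[:,0]-.47)<.06)&(abs(P[:,1]-.045)<.062)&(abs(P[:,2]-.16)<.012)];print('rack',h.mean(0),h.min(0),h.max(0))
print(pinpoint('top','wing')[:1],s['clock'])
w=get_image('wrist');print(w['tool_from_camera'],w['K'])
E
```

```text
[[ 0.      0.9049  0.4256]
 [-0.0001  0.4256 -0.9049]
 [-1.     -0.      0.0001]]
top 526 [0.1546 0.1653 0.1987 0.2117]
wing [ 0.5639 -0.089   0.2046] 30
rod x= [0.0217 0.5663] 229
rack [0.4708 0.0473 0.1582] [ 0.4414 -0.0027  0.148 ] [0.5019 0.093  0.1666]
scene 914 [0.1483 0.1652 0.2018 0.2096]
wing [ 0.569  -0.0921  0.2003] 85
rod x= [-0.0026  0.5705] 335
rack [0.4745 0.0423 0.1575] [ 0.4413 -0.0047  0.1481] [0.5056 0.0925 0.1632]
[{'point': [0.5653, -0.0909, 0.1935], 'p': 0.42}] 0.7
[[-0.001  -0.2504  0.9681  0.0198]
 [-0.0014 -0.9681 -0.2504  0.0675]
 [ 1.     -0.0016  0.0006 -0.0022]
 [ 0.      0.      0.      1.    ]] [[325.1923   0.     278.379 ]
 [  0.     325.1923 208.9965]
 [  0.       0.       1.    ]]
```

Emit:
{"name": "arm_command", "arguments": {
  "motion": [
    [91, -4, 47, -30, 0, 0, 0],
    [91, -4, 47, -30, 0, 0, 0],
    [91, -4, 47, -30, 0, 0, 0],
    [91, -4, 47, -30, 0, 0, 0],
    [91, -4, 47, -30, 0, 0, 0]
  ]
}}

```text
clock: 1.52
position: [0.4156, -0.3281, 0.4251]
ee_rot: [0.879, 1.385, -0.88]
force: [0.1, 0.2, 0.3]
width: 0.992
```

Emit:
{"name": "arm_command", "arguments": {
  "motion": [
    [91, -4, 47, -30, 0, 0, 0],
    [91, -4, 47, -30, 0, 0, 0],
    [91, -4, 47, -30, 0, 0, 0],
    [91, -4, 47, -30, 0, 0, 0],
    [91, 0, 0, 0, 10, 0, 0]
  ]
}}

```text
clock: 2.15
position: [0.536, -0.1361, 0.4411]
ee_rot: [1.011, 1.325, -1.006]
force: [-0.2, -0.5, 1.5]
width: 0.987
```

```bash
cat > look.py <<'E'
from h import *
import sys
s=arm.observe();w=get_image('wrist');save(sys.argv[1],w['frame'])
M=R.from_rotvec(s['ee_rot']).as_matrix();print(s['position'],'\n',M,s['clock'],s['joints'],s['force'])
T=np.eye(4);T[:3,:3]=M;T[:3,3]=s['position']
P=cloud(w,T@w['tool_from_camera']).reshape(-1,3)
P=P[w['range_z'].ravel()>0]
for t in ['wing','collar']:
  print(t,[(np.array(d['point']),round(d['p'],2)) for d in pinpoint('wrist',t)][:2])
h=P[(P[:,2]>.198)&(P[:,2]<.214)&(np.hypot(P[:,0]-.567,P[:,1]+.09)<.04)]
print(len(h))
if len(h)>5:
  (c,sz,a)=cv2.minAreaRect(h[:,:2].astype('f4')*1000);print('rect',c,sz,a,h.mean(0),np.percentile(h[:,2],95))
  e,v=np.linalg.eigh(np.cov(h[:,:2].T));print('long axis deg',np.degrees(np.arctan2(v[1,1],v[0,1])),np.sqrt(12*e))
r=P[(abs(P[:,2]-.164)<.006)&(abs(P[:,0]-.57)<.015)&(abs(P[:,1])<.1)]
if len(r)>20: print('rod',np.polyfit(r[:,1],r[:,0],1),len(r),r[:,2].mean())
E
python3 look.py w1.png
```

```text
[ 0.536  -0.1361  0.4411] 
 [[ 0.0017  0.9638  0.2667]
 [ 0.0023  0.2667 -0.9638]
 [-1.      0.0023 -0.0018]] 2.15 [ 0.2787  0.2984 -0.1636  1.6874  0.0495  1.1585 -1.1985] [-0.186  -0.5236  1.4585]
wing [(array([ 0.5666, -0.0911,  0.1889]), 0.75), (array([ 0.757 , -0.0832, -0.0042]), 0.31)]
collar [(array([ 0.5663, -0.0964,  0.1579]), 0.93)]
558
rect (565.9217529296875, -88.09488677978516) (29.81919288635254, 8.374377250671387) 5.221323013305664 [ 0.5667 -0.0884  0.2063] 0.20809195262018965
long axis deg -174.36227282120177 [0.0083 0.0296]
rod [-0.0117  0.5687] 2560 0.16490841902384148
```

Emit:
{"name": "arm_command", "arguments": {
  "motion": [
    [91, 0, 0, 0, 10, 0, 0],
    [91, 0, 34.4, -45, 0, 0, 0],
    [91, 40, 0, 0, 0, 0, 0],
    [91, 0, 0, 0, 0, 0, 0]
  ]
}}

```text
clock: 2.8
position: [0.5629, -0.094, 0.3983]
ee_rot: [1.138, 1.256, -1.145]
force: [-0.2, -0.2, 0.3]
width: 0.989
```

```bash
python3 look.py w2.png
```

```text
[ 0.5629 -0.094   0.3983] 
 [[-0.0058  0.9957  0.0928]
 [-0.0001  0.0928 -0.9957]
 [-1.     -0.0058 -0.0005]] 2.8 [ 0.1814  0.3622 -0.1479  1.7047  0.0594  1.0849 -1.463 ] [-0.2083 -0.2282  0.2767]
wing [(array([ 0.5637, -0.0931,  0.1912]), 0.69)]
collar []
741
rect (566.4580688476562, -87.79914093017578) (29.670427322387695, 8.01081657409668) 5.313003063201904 [ 0.5677 -0.0877  0.2064] 0.20789556768230028
long axis deg -173.65518312286858 [0.0079 0.0305]
rod [-0.016   0.5695] 3636 0.16477955683309436
```

Emit:
{"name": "arm_command", "arguments": {
  "motion": [
    [91, 10, 4.1, -5.7, 0, 0, 0.33],
    [91, 26, 0, 0, 0, 0, 0],
    [91, 0, 0, 0, 0, 0, 0]
  ]
}}

```text
clock: 3.32
position: [0.5673, -0.0871, 0.3635]
ee_rot: [1.144, 1.249, -1.139]
force: [-0.4, -0.8, -0.3]
width: 0.992
```

```bash
python3 look.py w3.png
```

```text
[ 0.5673 -0.0871  0.3635] 
 [[ 0.003   0.9959  0.0908]
 [ 0.0008  0.0908 -0.9959]
 [-1.      0.0031 -0.0005]] 3.325 [ 0.1699  0.397  -0.1501  1.7453  0.0677  1.0013 -1.4849] [-0.3788 -0.7999 -0.2792]
wing [(array([ 0.5641, -0.093 ,  0.1926]), 0.67)]
collar [(array([ 0.5694, -0.0961,  0.1579]), 0.94)]
563
rect (566.2036743164062, -87.91022491455078) (30.320083618164062, 7.948657989501953) 6.056053161621094 [ 0.5713 -0.0873  0.206 ] 0.20781455374697916
long axis deg -174.0857956599371 [0.0079 0.037 ]
rod [-0.0224  0.5699] 4894 0.1646770891505317
```

View pics/w3.png

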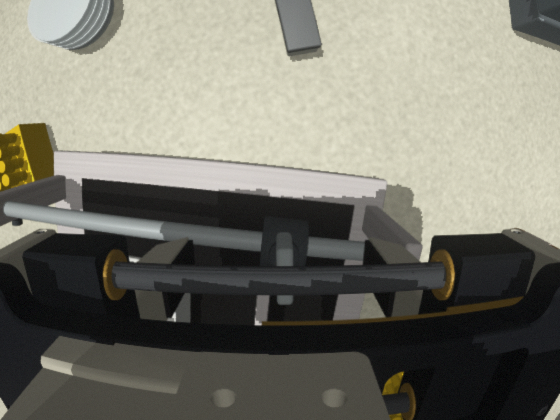

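Emit:
{"name": "arm_command", "arguments": {
  "motion": [
    [40, 1, -1.3, 0.8, 0, 0, 0],
    [20, 0, 0, 0, 0, 0, 0],
    [0, 0, 0, 0, 0, 0, 0],
    [0, 0, 0, 0, 0, 0, 0],
    [0, 0, 0, 0, 0, 0, 0]
  ],
  "newtons": 30
}}

```text
clock: 4.1
position: [0.5666, -0.0881, 0.3638]
ee_rot: [1.145, 1.247, -1.138]
force: [-0.5, 0.3, -0.2]
width: 0.495
```

Emit:
{"name": "arm_command", "arguments": {
  "motion": [
    [0, 0, 0, 0, 0, 0, 0],
    [0, 0, 0, 0, 0, 0, 0],
    [0, 0, 0, 0, 0, 0, 0],
    [0, 0, 0, 0, 0, 0, 0]
  ],
  "newtons": 30
}}

```text
clock: 4.6
position: [0.5667, -0.0886, 0.3637]
ee_rot: [1.145, 1.246, -1.138]
force: [1.1, -1.1, 0.3]
width: 0.085
```

Emit:
{"name": "arm_command", "arguments": {
  "motion": [
    [0, 0, 0, 0, -10, 0, 0],
    [0, 0, 0, 0, -10, 0, 0],
    [0, 0, 0, 0, -10, 0, 0],
    [0, 0, 0, 0, -10, 0, 0],
    [0, 0, 0, 0, 0, 0, 0]
  ],
  "newtons": 40
}}

```text
clock: 5.22
position: [0.5664, -0.088, 0.3637]
ee_rot: [0.614, 1.478, -0.609]
force: [-0.9, 1.8, 1.4]
width: 0.081
```

```bash
python3 -c "
from h import *
s=arm.observe();print(s['position'],R.from_rotvec(s['ee_rot']).as_matrix(),s['joints'],s['force'],s['ft_torque'],s['width'])"
```

```text
[ 0.5664 -0.088   0.3637] [[ 0.0053  0.7054  0.7088]
 [ 0.0012  0.7088 -0.7054]
 [-1.      0.0046  0.0029]] [ 0.2857  0.4099 -0.3066  1.7377  0.141   1.0103 -0.8546] [-0.9393  1.8169  1.3556] [0.3517 0.2906 0.0416] 0.08145946142542251
```

Emit:
{"name": "arm_command", "arguments": {
  "motion": [
    [0, 0, 0, 0, -10, 0, 0],
    [0, 0, 0, 0, -10, 0, 0],
    [0, 0, 0, 0, -10, 0, 0],
    [0, 0, 0, 0, -10, 0, 0],
    [0, 0, 0, 0, -10, 0, 0]
  ]
}}

```text
clock: 5.85
position: [0.5658, -0.0876, 0.3637]
ee_rot: [-0.071, 1.566, 0.073]
force: [-5.8, 1.2, 4.7]
width: 0.082
```

Emit:
{"name": "arm_command", "arguments": {
  "motion": [
    [0, 0, 0, 0, -10, 0, 0],
    [0, 0, 0, 0, -10, 0, 0],
    [0, 0, 0, 0, -10, 0, 0],
    [0, 0, 0, 0, -10, 0, 0],
    [0, 0, 0, 0, -10, 0, 0]
  ]
}}

```text
clock: 6.48
position: [0.5652, -0.088, 0.3636]
ee_rot: [-0.752, 1.436, 0.751]
force: [-9.4, 0.2, 8.6]
width: 0.084
```

```bash
python3 -c "
from h import *
s=arm.observe();print(s['position'],R.from_rotvec(s['ee_rot']).as_matrix(),s['joints'],s['force'],s['ft_torque'],s['width'])"
```

```text
[ 0.5652 -0.088   0.3636] [[ 0.0013 -0.8215  0.5702]
 [-0.0004  0.5702  0.8215]
 [-1.     -0.0013  0.0005]] [ 0.5614  0.4848 -0.709   1.7158  0.3535  1.0714  0.7017] [-9.424   0.1615  8.5837] [ 0.1087  2.2413 -0.0718] 0.08430557605798226
```

Emit:
{"name": "arm_command", "arguments": {
  "motion": [
    [0, -0.6, 0.8, -0.6, -10, 0, 0],
    [0, 0, 0, 0, -10, 0, 0],
    [0, 0, 0, 0, -10, 0, 0],
    [0, 0, 0, 0, -10, 0, 0],
    [0, 0, 0, 0, -10, 0, 0]
  ]
}}

```text
clock: 7.1
position: [0.5647, -0.0886, 0.3637]
ee_rot: [-1.404, 1.071, 1.4]
force: [-4.3, -0.6, 2.2]
width: 0.085
```

Emit:
{"name": "arm_command", "arguments": {
  "motion": [
    [0, 0, 0, 0, -10, 0, 0],
    [0, 0, 0, 0, -3, 0, 0],
    [0, 0, 0, 0, 0, 0, 0],
    [0, 0, 0, 0, 0, 0, 0]
  ]
}}

```text
clock: 7.6
position: [0.5648, -0.0885, 0.3637]
ee_rot: [-1.56, 0.937, 1.556]
force: [-4.7, 0.1, 2.2]
width: 0.078
```

```bash
cat > st.py <<'E'
from h import *
s=arm.observe();M=R.from_rotvec(s['ee_rot']).as_matrix();print(s['clock'],s['position'],M,'jaw',np.degrees(np.arctan2(M[1,2],M[0,2])),s['joints'],s['force'],s['ft_torque'],s['width'])
E
python3 st.py
```

```text
7.6 [ 0.5648 -0.0885  0.3637] [[ 0.0025 -0.8838 -0.4679]
 [-0.0006 -0.4679  0.8838]
 [-1.     -0.0019 -0.0017]] jaw 117.89505818163163 [ 0.7183  0.5728 -0.9744  1.7051  0.5168  1.1416  1.6536] [-4.6581  0.1054  2.19  ] [-0.168   1.2383  0.0629] 0.07762865151572654
```

Emit:
{"name": "arm_command", "arguments": {
  "motion": [
    [0, 0, -3.7, 7.1, 0, 0, 0],
    [0, 0, -3.7, 7.1, 0, 0, 0],
    [0, 0, -3.7, 7.1, 0, 0, 0],
    [0, 0, -3.7, 7.1, 0, 0, 0],
    [0, 0, -3.7, 7.1, 0, 0, 0]
  ]
}}

```text
clock: 8.22
position: [0.5649, -0.0477, 0.3638]
ee_rot: [-1.564, 0.932, 1.557]
force: [-3.1, -1.5, -7.0]
width: 0.085
```

```bash
python3 st.py
```

```text
8.225 [ 0.5649 -0.0477  0.3638] [[ 0.0047 -0.8815 -0.4722]
 [ 0.0004 -0.4722  0.8815]
 [-1.     -0.0044 -0.0019]] jaw 118.17896512522098 [ 0.6537  0.5653 -0.978   1.7174  0.5134  1.1336  1.5868] [-3.0644 -1.4658 -7.0462] [-0.2877  0.7783 -0.0379] 0.0847173094691226
```

Emit:
{"name": "arm_command", "arguments": {
  "motion": [
    [0, 0, -3.7, 7.1, 0, 0, 0],
    [0, 0, -3.7, 7.1, 0, 0, 0],
    [0, 0, -3.0, 5.5, 0, 0, 0],
    [0, 0, -1.4, 2.7, 0, 0, 0],
    [0, 0, 0, 0, 0, 0, 0]
  ]
}}

```text
clock: 8.85
position: [0.565, -0.0226, 0.3639]
ee_rot: [-1.565, 0.931, 1.557]
force: [1.3, 0.0, -17.5]
width: 0.082
```

Run:
```python
from h import *
exec(open('st.py').read())
for c in ['top','scene']:
    b=get_image(c)
    if c=='scene': save('s2.png',cv2.resize(b['frame'][140:300,180:400],None,fx=3,fy=3))
    for t in ['wing','paddle_face','rack','end_plate']: print(c,t,[(np.array(d['point']),round(d['p'],2)) for d in pinpoint(c,t)][:2])
```

```text
8.85 [ 0.565  -0.0226  0.3639] [[ 0.0055 -0.8813 -0.4726]
 [ 0.001  -0.4726  0.8813]
 [-1.     -0.0054 -0.0017]] jaw 118.20416352996251 [ 0.6115  0.5626 -0.9786  1.7211  0.5118  1.1309  1.5436] [  1.2836   0.0087 -17.502 ] [ 0.0344 -0.2325 -0.0359] 0.08150643870723123
top wing []
top paddle_face [(array([ 0.4688, -0.0063,  0.1345]), 0.57)]
top rack [(array([ 0.5838,  0.2504, -0.0012]), 0.85), (array([0.4684, 0.0511, 0.0697]), 0.84)]
top end_plate [(array([0.4696, 0.111 , 0.0716]), 0.93)]
scene wing []
scene paddle_face [(array([ 0.4693, -0.0065,  0.1368]), 0.64)]
scene rack [(array([0.5787, 0.2528, 0.0018]), 0.82), (array([0.3724, 0.2521, 0.0001]), 0.74)]
scene end_plate [(array([0.4716, 0.115 , 0.076 ]), 0.9), (array([ 0.7578, -0.0867,  0.0016]), 0.6)]
```

View pics/s2.png

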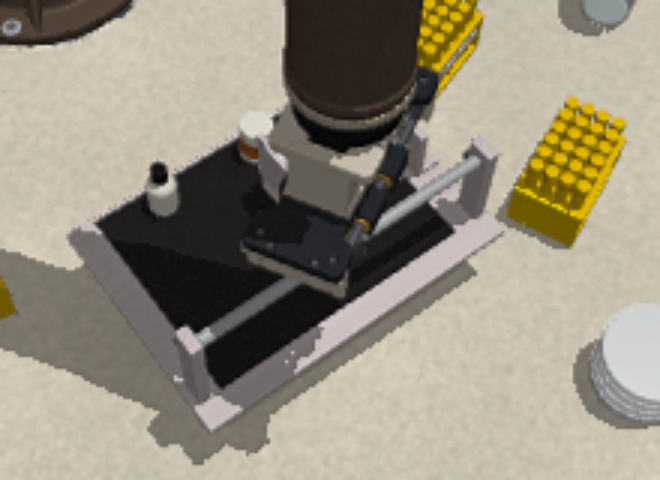

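Emit:
{"name": "arm_command", "arguments": {
  "motion": [
    [0, 0.6, -0.9, 1.8, 0, 0, 0],
    [0, 0.6, -0.9, 1.8, 0, 0, 0],
    [0, 0.4, -0.9, 1.8, 0, 0, 0],
    [0, 0, -0.9, 1.8, 0, 0, 0],
    [0, 0, 0, 0, 0, 0, 0]
  ]
}}

```text
clock: 9.98
position: [0.5649, -0.0141, 0.3637]
ee_rot: [-1.566, 0.93, 1.556]
force: [-1.7, -2.7, 0.7]
width: 0.087
```

```bash
python3 st.py
```

```text
9.975 [ 0.5649 -0.0141  0.3637] [[ 0.0072 -0.8811 -0.4728]
 [ 0.0007 -0.4728  0.8812]
 [-1.     -0.0066 -0.0028]] jaw 118.21806849200271 [ 0.597   0.5618 -0.9789  1.723   0.5128  1.1285  1.5278] [-1.7037 -2.7353  0.7479] [-0.6382  0.7247 -0.1124] 0.08694793685073662
```

Emit:
{"name": "arm_command", "arguments": {
  "motion": [
    [0, 0, -0.5, 0.9, 0, 0, 0],
    [0, 0, -0.5, 0.9, 0, 0, 0],
    [0, 0, 0, 0, 0, 0, 0]
  ]
}}

```text
clock: 10.35
position: [0.565, -0.0128, 0.3637]
ee_rot: [-1.566, 0.932, 1.555]
force: [-3.3, -6.2, 5.6]
width: 0.082
```

Emit:
{"name": "arm_command", "arguments": {
  "motion": [
    [0, 0, -0.5, 0.9, 0, 0, 0],
    [0, 0, 0, 0, 0, 0, 0]
  ]
}}

```text
clock: 10.6
position: [0.565, -0.0125, 0.3637]
ee_rot: [-1.566, 0.933, 1.554]
force: [-3.9, -7.8, 8.3]
width: 0.084
```

Emit:
{"name": "arm_command", "arguments": {
  "motion": [
    [0, 0, -0.5, 0.9, 0, 0, 0],
    [0, 0, 0, 0, 0, 0, 0]
  ]
}}

```text
clock: 10.85
position: [0.5651, -0.0122, 0.3636]
ee_rot: [-1.567, 0.935, 1.554]
force: [-4.1, -10.7, 9.0]
width: 0.081
```

Emit:
{"name": "arm_command", "arguments": {
  "motion": [
    [0, 0, -0.5, 0.9, 0, 0, 0],
    [0, 0, -0.5, 0.9, 0, 0, 0],
    [0, 0, 0, 0, 0, 0, 0]
  ]
}}

```text
clock: 11.22
position: [0.5652, -0.0116, 0.3636]
ee_rot: [-1.567, 0.939, 1.552]
force: [-5.4, -16.5, 10.4]
width: 0.087
```

```bash
python3 st.py; python3 look.py w4.png|tail -3
python3 - <<'E'
from h import *
P=cloud(get_image('top')).reshape(-1,3)
h=P[(abs(P[:,0]-.47)<.06)&(abs(P[:,1]-.05)<.075)&(P[:,2]>.145)&(P[:,2]<.17)];print('rack',h.mean(0),np.percentile(h,[2,98],axis=0))
e=P[(abs(P[:,0]-.47)<.05)&(abs(P[:,1]-.12)<.03)&(P[:,2]>.125)&(P[:,2]<.14)];print('plate',e.mean(0),np.percentile(e,[2,98],axis=0))
E
```

```text
11.225 [ 0.5652 -0.0116  0.3636] [[ 0.0062 -0.883  -0.4693]
 [-0.0055 -0.4694  0.883 ]
 [-1.     -0.0029 -0.0078]] jaw 117.99128676783383 [ 0.588   0.561  -0.9749  1.7224  0.5162  1.1315  1.5171] [ -5.3546 -16.4504  10.397 ] [-3.4847  1.3327 -0.0004] 0.08655014176788942
collar [(array([ 0.5702, -0.0174,  0.1604]), 0.62)]
0
rod [0.0073 0.565 ] 2759 0.16480792805539318
rack [0.4721 0.0479 0.1592] [[ 0.4408 -0.0058  0.149 ]
 [ 0.5171  0.1021  0.1684]]
plate [0.4676 0.1101 0.1312] [[0.4298 0.0917 0.1254]
 [0.5079 0.1198 0.1385]]
```

View pics/w4.png

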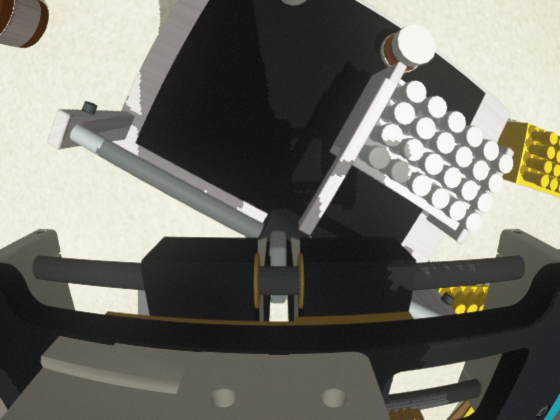

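The paddle at (365,140) sits against the rack and pushes it with 16 N, and the rack no longer moves, so it is home. I'll keep the push on and screw back in.

Emit:
{"name": "arm_command", "arguments": {
  "motion": [
    [0, 0, 0, 0, 10, 0, 0],
    [0, 0, 0, 0, 10, 0, 0],
    [0, 0, 0, 0, 10, 0, 0],
    [0, 0, 0, 0, 10, 0, 0],
    [0, 0, 0, 0, 10, 0, 0]
  ]
}}

```text
clock: 12.05
position: [0.565, -0.0108, 0.3636]
ee_rot: [-0.923, 1.365, 0.912]
force: [-4.2, -12.1, 7.3]
width: 0.082
```

Emit:
{"name": "arm_command", "arguments": {
  "motion": [
    [0, 0, 0, 0, 10, 0, 0],
    [0, 0, 0, 0, 10, 0, 0],
    [0, 0, 0, 0, 10, 0, 0],
    [0, 0, 0, 0, 10, 0, 0],
    [0, 0, 0, 0, 10, 0, 0]
  ]
}}

```text
clock: 12.68
position: [0.5655, -0.0102, 0.3637]
ee_rot: [-0.246, 1.549, 0.241]
force: [-0.4, -10.0, 2.6]
width: 0.086
```

```bash
python3 st.py
```

```text
12.675 [ 0.5655 -0.0102  0.3637] [[ 0.0083 -0.3053  0.9522]
 [-0.0022  0.9523  0.3053]
 [-1.     -0.0046  0.0073]] jaw 17.775506493061393 [ 0.3233  0.4355 -0.5512  1.7431  0.2651  1.029  -0.0123] [-0.4394 -9.9926  2.5782] [-2.2493  0.2157  0.0394] 0.08635707616206272
```

Emit:
{"name": "arm_command", "arguments": {
  "motion": [
    [0, 0, 0, 0, 10, 0, 0],
    [0, 0, 0, 0, 10, 0, 0],
    [0, 0, 0, 0, 10, 0, 0],
    [0, 0, 0, 0, 10, 0, 0],
    [0, 0, 0, 0, 10, 0, 0]
  ]
}}

```text
clock: 13.3
position: [0.5662, -0.0105, 0.3637]
ee_rot: [0.441, 1.515, -0.439]
force: [4.9, -10.3, -1.1]
width: 0.084
```

Emit:
{"name": "arm_command", "arguments": {
  "motion": [
    [0, 0, 0, 0, 10, 0, 0],
    [0, 0, 0, 0, 10, 0, 0],
    [0, 0, 0, 0, 10, 0, 0],
    [0, 0, 0, 0, 10, 0, 0],
    [0, 0, 0, 0, 0, 0, 0]
  ]
}}

```text
clock: 13.92
position: [0.5666, -0.011, 0.3637]
ee_rot: [0.978, 1.33, -0.971]
force: [6.4, -13.7, -1.8]
width: 0.086
```

```bash
python3 st.py
```

```text
13.925 [ 0.5666 -0.011   0.3637] [[ 0.0115  0.9514  0.3077]
 [-0.0031  0.3077 -0.9515]
 [-0.9999  0.01    0.0065]] jaw -72.07979354624766 [ 0.0682  0.3865 -0.1944  1.7639  0.0925  0.9886 -1.4203] [  6.396  -13.6641  -1.7538] [-2.9136 -1.0827 -0.0648] 0.08588036718261513
```

Emit:
{"name": "arm_command", "arguments": {
  "motion": [
    [0, 0, 0, 0, 8, 0, 0],
    [0, 0, 0, 0, 8, 0, 0],
    [0, 0, 0, 0, 3, 0, 0],
    [0, 0, 0, 0, 0, 0, 0]
  ],
  "newtons": 55
}}

```text
clock: 14.42
position: [0.5666, -0.0114, 0.3638]
ee_rot: [1.225, 1.19, -1.215]
force: [5.0, -13.8, -2.2]
width: 0.084
```

```bash
python3 st.py
```

```text
14.425 [ 0.5666 -0.0114  0.3638] [[ 0.0118  0.9998 -0.0171]
 [-0.0035 -0.0171 -0.9998]
 [-0.9999  0.0119  0.0033]] jaw -90.98223280109724 [ 0.0148  0.3811 -0.1216  1.7685  0.0598  0.984  -1.7187] [  5.0274 -13.7765  -2.196 ] [-3.1822 -1.1044  0.0341] 0.08432146245958996
```

Emit:
{"name": "arm_command", "arguments": {
  "motion": [
    [0, 0, 0, 0, 4, 0, 0],
    [0, 0, 0, 0, 0, 0, 0]
  ]
}}

```text
clock: 14.68
position: [0.5666, -0.0113, 0.3637]
ee_rot: [1.275, 1.156, -1.265]
force: [5.7, -14.3, -1.6]
width: 0.084
```

```bash
python3 st.py
```

```text
14.675 [ 0.5666 -0.0113  0.3637] [[ 0.0118  0.9963 -0.0856]
 [-0.0038 -0.0856 -0.9963]
 [-0.9999  0.0121  0.0027]] jaw -94.91322835162735 [ 0.0034  0.3802 -0.1066  1.7695  0.0533  0.9831 -1.7813] [  5.7015 -14.2753  -1.6359] [-3.1964 -1.1318  0.7767] 0.08431481660429896
```

Emit:
{"name": "arm_command", "arguments": {
  "motion": [
    [0, 0, 0, 0, 4, 0, 0],
    [0, 0, 0, 0, 0, 0, 0]
  ]
}}

```text
clock: 14.92
position: [0.5666, -0.0113, 0.3637]
ee_rot: [1.326, 1.121, -1.315]
force: [5.6, -14.7, -1.4]
width: 0.089
```

```bash
python3 st.py
```

```text
14.925 [ 0.5666 -0.0113  0.3637] [[ 0.0118  0.9879 -0.1543]
 [-0.004  -0.1543 -0.988 ]
 [-0.9999  0.0122  0.0021]] jaw -98.87840764274529 [-0.008   0.3793 -0.0913  1.7706  0.0467  0.9823 -1.8442] [  5.5947 -14.7403  -1.4175] [-3.277  -1.081   1.0605] 0.08904359928469871
```

Emit:
{"name": "arm_command", "arguments": {
  "motion": [
    [0, 0, 0, 1.5, 0, 0, 0],
    [0, 0, 0, 1.5, 0, 0, 0],
    [0, 0, 0, 0, 0, 0, 0]
  ]
}}

```text
clock: 15.3
position: [0.5664, -0.0121, 0.3638]
ee_rot: [1.326, 1.124, -1.311]
force: [7.5, -8.3, -2.5]
width: 0.093
```

Emit:
{"name": "arm_command", "arguments": {
  "motion": [
    [0, 0, 0, 1.5, 0, 0, 0],
    [0, 0, 0, 1, 0, 0, 0],
    [0, 0, 0, 0, 0, 0, 0]
  ]
}}

```text
clock: 15.68
position: [0.5662, -0.0127, 0.3638]
ee_rot: [1.327, 1.126, -1.308]
force: [8.4, -0.9, -4.5]
width: 0.092
```

```bash
python3 st.py
```

```text
15.675 [ 0.5662 -0.0127  0.3638] [[ 0.0133  0.9887 -0.1493]
 [ 0.0013 -0.1494 -0.9888]
 [-0.9999  0.013  -0.0033]] jaw -98.58822926461893 [-0.001   0.3785 -0.095   1.7717  0.0421  0.9799 -1.833 ] [ 8.4115 -0.9364 -4.4765] [-0.4231 -1.7528  1.0673] 0.09229615207580638
```

Force relieved; now open and retreat.

Emit:
{"name": "arm_command", "arguments": {
  "motion": [
    [30, 0, 0, 0, 0, 0, 0],
    [91, 0, 0, 0, 0, 0, 0],
    [91, 0, 0, 0, 0, 0, 0],
    [91, 0, 0, 0, 0, 0, 0],
    [91, 0, 0, 0, 0, 0, 0]
  ]
}}

```text
clock: 16.3
position: [0.564, -0.0139, 0.3627]
ee_rot: [1.325, 1.129, -1.317]
force: [-0.7, -0.4, -0.3]
width: 0.588
```

Emit:
{"name": "arm_command", "arguments": {
  "motion": [
    [91, -30, 0, 0, 0, 0, 0],
    [91, -50, 0, 0, 0, 0, 0],
    [91, 0, 0, 0, 0, 0, 0]
  ]
}}

```text
clock: 16.68
position: [0.5644, -0.0139, 0.4467]
ee_rot: [1.329, 1.124, -1.311]
force: [0.5, 0.2, -0.2]
width: 0.913
```

```bash
sed -i 's/P\[:,1\]+.09)<.04/P[:,1]+.012)<.04/' look.py; python3 look.py w5.png
python3 - <<'E'
from h import *
for t in ['rack','paddle_face','end_plate']: 
  print(t,[(c,np.array(d['point']),round(d['p'],2)) for c in ['top','wrist'] for d in (get_image(c) and pinpoint(c,t))[:3]])
E
```

```text
[ 0.5644 -0.0139  0.4467] 
 [[ 0.0131  0.9881 -0.1532]
 [ 0.0009 -0.1532 -0.9882]
 [-0.9999  0.0128 -0.0029]] 16.675 [-0.0008  0.3052 -0.091   1.6614  0.03    1.1632 -1.8238] [ 0.496   0.1622 -0.1648]
wing [(array([ 0.5645, -0.0131,  0.1896]), 0.93), (array([0.473 , 0.0018, 0.1362]), 0.44)]
collar [(array([ 0.5719, -0.0194,  0.1601]), 0.76), (array([0.4721, 0.0565, 0.0765]), 0.72)]
479
rect (567.4617919921875, -10.485513687133789) (8.109153747558594, 30.300968170166016) 89.09521484375 [ 0.5688 -0.0107  0.2064] 0.20798835592866183
long axis deg 179.0116534321241 [0.008  0.0303]
rod [0.0154 0.5692] 2901 0.1648837191543377
rack [('top', array([ 0.3779,  0.2519, -0.001 ]), 0.93), ('top', array([ 0.5813,  0.2506, -0.0013]), 0.83), ('top', array([ 0.3102, -0.2709, -0.0022]), 0.83), ('wrist', array([ 0.5765,  0.2536, -0.0008]), 0.7), ('wrist', array([0.4702, 0.0554, 0.0772]), 0.66)]
paddle_face [('top', array([0.7604, 0.1701, 0.0051]), 0.25), ('wrist', array([0.4705, 0.0019, 0.1331]), 0.82)]
end_plate [('top', array([0.4713, 0.111 , 0.0766]), 0.84)]
```

View pics/w5.png

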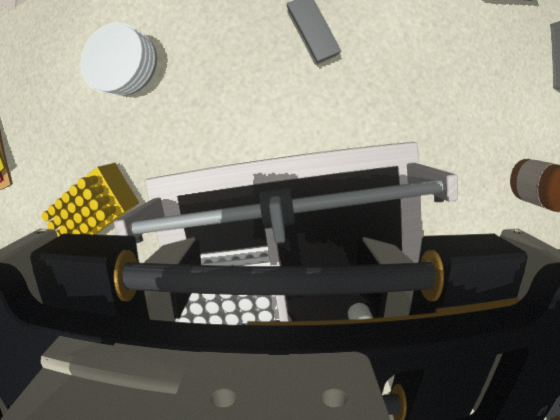

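Emit:
{"name": "arm_command", "arguments": {
  "motion": [
    [91, -20, -20, 40, 0, 0, 0],
    [91, -20, -20, 50, 0, 0, 0],
    [91, 0, -20, 55, 0, 0, 0],
    [91, 0, -20, 55, 0, 0, 0],
    [91, 0, 0, 50, 0, 0, 0]
  ]
}}

```text
clock: 18.05
position: [0.4441, -0.2505, 0.4826]
ee_rot: [1.326, 1.128, -1.317]
force: [1.1, -0.0, 0.3]
width: 0.99
```

Run:
```python
from h import *
a=get_image('scene')['frame'][150:270,200:360];b=get_image('top')['frame'][175:265,225:345]
a=cv2.resize(a,(640,480),interpolation=3);save('s3.png',a);save('t3.png',cv2.resize(b,(640,480),interpolation=3))
for c in ['scene','top']:
 for t in ['rack','paddle_face','wing','ointment_jar']: print(c,t,[(np.array(d['point']),round(d['p'],2)) for d in pinpoint(c,t)][:3])
w=get_image('wrist');save('w6.png',w['frame'])
```

```text
scene rack [(array([0.3747, 0.2523, 0.0013]), 0.92), (array([0.4669, 0.0524, 0.0797]), 0.76), (array([ 0.3105, -0.2722, -0.0033]), 0.69)]
scene paddle_face [(array([ 0.4866, -0.021 , -0.0041]), 0.4)]
scene wing [(array([ 0.5673, -0.013 ,  0.2015]), 0.54)]
scene ointment_jar [(array([0.4029, 0.0135, 0.0781]), 0.48)]
top rack [(array([0.5821, 0.2512, 0.0007]), 0.94), (array([0.4674, 0.0623, 0.071 ]), 0.87), (array([ 0.3783,  0.2517, -0.    ]), 0.64)]
top paddle_face [(array([0.4713, 0.0009, 0.1329]), 0.64)]
top wing [(array([ 0.5663, -0.0135,  0.1925]), 0.53)]
top ointment_jar [(array([0.404 , 0.0159, 0.0777]), 0.59), (array([ 0.4334,  0.4575, -0.0054]), 0.48)]
```

View pics/s3.png

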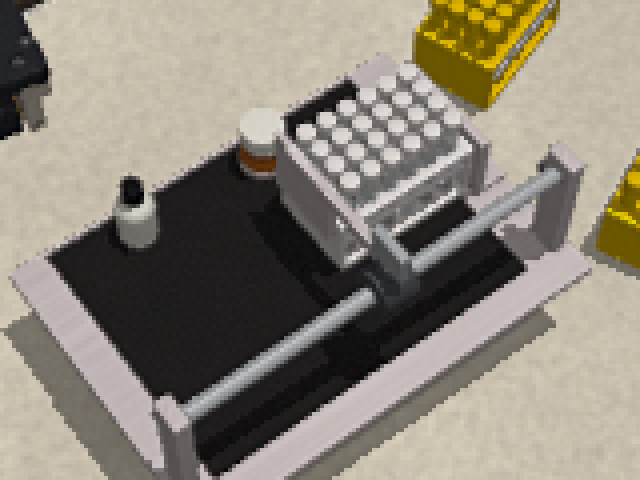

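View pics/t3.png

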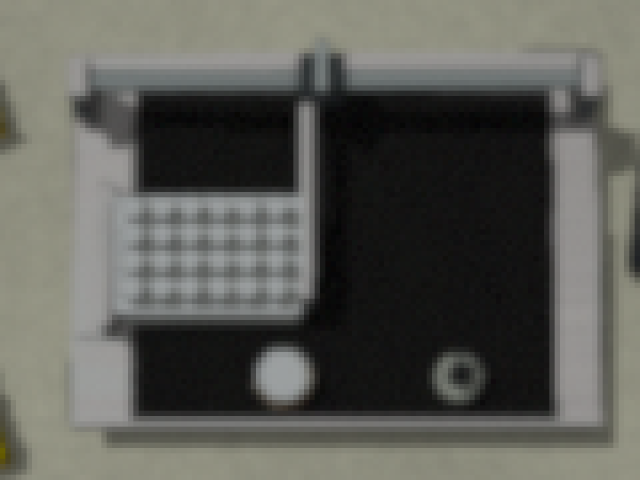

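The pictures show the rack against the end plate (edge at about x=115 px in the top crop) and the paddle against the rack (about x=305 px). The wing lies square to the rod, and the jar and dropper bottle are still standing.

```bash
python3 -c "
from cell import arm
print(arm.sign_off())"
```

```text
the job is handed in; nothing more can be done
None
```

The job is done and handed in at about 18.5 s of the 43 s allowed. sign_off gave no verdict.

**What I did**
- I gripped the wing and unscrewed it about 203°, which is more than half a turn.
- I slid the collar about 77 mm along the rod until the rack was against the end plate and no longer moved, pushing with about 16 N.
- With 10–15 N still on the collar, I screwed the wing back in. The torque climbed to about 1.06 N m once the jaws were past the zero angle, so it is on its stop.
- I let the push off to about 1 N, opened the fingers and backed away.

**Last checks**
- **Wing:** its long axis is within about 1° of square to the rod, which puts the joint at about 0.
- **Collar:** it moved from y = -88 to -10.5 mm, so `stop` reads about 0.117 by my estimate, as expected for the rack home.
- **Rack:** the overhead and scene pictures show it upright, with no visible gap at the end plate or at the paddle.
- **Bystanders:** the ointment jar and dropper bottle are still standing on the platform. I did not check the ones on the bench one by one.

**What disagreed**
- **Rack position:** the network's estimates of the rack's centre ranged from y = 52 to 62 mm.
- **Rod yaw:** fits ranged over about ±1.3°.
- **Absence of play:** it rests on the push force and the pictures. I did not nudge the rack afterwards to test it.

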